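# Refit the food drum on the automatic fish feeder

### The arm

A 6-joint arm with a two-finger parallel gripper is mounted at the origin on the work surface. World frame = base frame: x ahead of the robot, y to its left, z up, the work surface at z = 0. Lengths are in m, angles in rad, forces in N, time in s.
With the tool pointing down it reaches from about 0.25 to 0.775 m from the base axis. Payload 4 kg.
Tool frame: the origin (TCP) lies at the very end of the fingers, on their centre line; the grasp point (between the pads) lies arm.grip_point_offset behind it (arm.grip_point_offset is the distance from the TCP to the grasp point, in m); z points along the fingers, y is the line along which they close (so a half turn about z gives the same grasp; the last joint's range is limited). The gripper opens to 85 mm and grips with 20 to 120 N. Pads are 22 mm wide; open, the fingers measure 114 mm over their backs; the gripper's body (76 mm by 85 mm) begins 54 mm behind the grasp point. The pads swing forward as they close: fully open they stand 13 mm farther back than shut.
Start: joints at [-1.332, 0.087, 1.371, -0, 1.684, -0.103], TCP at [0.184, -0.518, 0.231] pointing down, gripper open.
Joint ranges: [-3.1, 3.1], [-0.76, 2.03], [0.27, 2.55], [-1.08, 4.22], [0.17, 2.65], [-2.57, 2.57]. Speed limits (rad/s): [2.79, 2.79, 3.14, 3.14, 3.14, 3.14].

### API

Orientations are given as [roll, pitch, yaw] about the fixed x, y, z axes, in that order (R = Rz(yaw) Ry(pitch) Rx(roll)).
In Python, from cell import readout, eyes, arm gives the robot as it stands.
- The arm moves only by the tool step_arm, never from a script. Its argument "motion" is one flat list of numbers, 7 for each row, row after row: the turn, a rotation vector about the tool's x, y, z in units of 2 pi rad (1.0 is 2 pi rad), then the shift along the tool's x, y, z in units of 500 mm (1.0 is 500 mm), then the finger opening in mm, from 0 to 85.4. In form: [rx, ry, rz, tx, ty, tz, jaw, rx, ry, rz, tx, ty, tz, jaw, ...]. A call has 1 to 10 rows; each row is the pose to reach, as a shift and turn from the pose commanded when the call began, along the tool's axes at that moment, turning the shorter way round; what a row does not reach only later rows make up. A row lasts 1/10 s, in which the tool goes at most 50 mm and 8.59 degrees, less where a joint would pass 70% of its speed; a pose out of reach is approached as far as the arm can. A call with a number of a shift or a turn outside -1 to 1 is refused whole. A call with a gripper value outside its range is refused whole. The fingers move at their own pace and stop on an object; "grip_force" is the grip in N (left out, the last holds). Time passes only in rows, so rows that repeat a pose let the fingers close. It gives the time, the measured TCP pose, the force, the opening and the grip force at its end, in the units of the state.
- readout.state(): the state, without advancing time (a new reading comes with each control period).
- eyes.read_camera(name): name is "scene" or "top" or "wrist"; returns (picture, depth): 384x512x3 uint8, blue, green, red; 384x512 float32, m along the optical axis (not along the pixel's ray), 0 where there is no reading.
- eyes.camera_model(name): a dict with "fx", "fy", "cx", "cy" (pixels), "R" (3x3) and "t" (3): a world point X has camera coordinates R X + t. Camera axes: x right, y down, z forward; pixel columns grow to the right and rows downward; lengths in m; the calibration is good to about 2 mm. A picture is of the moment at which its call begins: read the wrist's pose just before it. camera_model takes no time and is no camera call; for the wrist camera it gives the pose at the moment of the call.
- arm.job_done(): hands the job in; it is judged then, once.
The state is a dict: "t": time; "qpos": joint angles; "qvel": joint speeds; "joint_efforts": joint torques, N m; "eef_pos": TCP position; "tool_rot": TCP orientation; "contact_force": force on the tool from outside, world axes, zero at the start; "wrist_torque": the same for the moment, N m; "gripper_width": finger opening in m; "finger_force": force on a finger pad.
Only numpy, scipy, OpenCV 4.12 (cv2) and the standard library are available. Lean on these libraries where they do the work, as an engineer would, in place of code of your own. Each camera call takes 0.05 s, during which the arm holds its last target. There are 200 camera calls.

### The job

The feeder's food drum has just been refilled: press down the three snap tabs around its cap until all of them are fully engaged. Then set the drum on the feeder's drive spindle and turn it there under a light push, without forcing it, until its D socket finds the key and it drops fully home on the drive plate; let it go. Never tip the drum over, and leave the food canister, the dish and the tongs where they are.

Things in the scene. Friction and masses are not known exactly. Their poses are not given: they have to be found in the camera images.
- feeder: Motor unit of an automatic fish feeder, standing on its back and screwed to the shelf (does not move): a white box 82 x 82 mm, 62 mm high, on a grey 100 x 100 mm mounting plate. A drive spindle stands straight up from its top: a white plastic D-shaped key with a thin steel centring pin. Origin: centre of the underside, on the spindle's axis; z up; the face with the display looks to its -x.
- drive_plate (a point): Where the spindle's axis meets the drive plate, a flat round grey disc of radius 34 mm on top of the feeder, 65 mm above the shelf. Fully home, the drum's underside lies flat on it. Axes as the feeder's.
- key_top (a point): Centre of the D key's flat top, 9 mm above the drive plate. The key is 28 mm in diameter with one flat 5 mm from the axis. The motor stopped it at random, that flat facing anywhere up to 1.5 rad (86 degrees) to either side of the feeder's -x. This point's axes are the feeder's and do NOT show the key's turn. The gearbox holds the key; it yields slowly above 0.3 N m.
- pin_tip (a point): Tip of the centring pin, on the axis, 28 mm above the drive plate. The pin is 8 mm thick and coned to 4 mm in its last 2 mm.
- drum: The food drum, loose, 0.12 to 0.2 kg, upright on the shelf: frosted cylinder, 62 mm in diameter, 62 mm high with its flat grey cap. Origin: centre of its underside; z up. An 18 mm wide feed spout sticks out 6.5 mm at its -x, from 5 to 27 mm above the underside; higher up the side is smooth and can be gripped at any angle. At the start the spout points within 0.75 rad of the feeder's -x.
- socket (a point): Middle of the drum's underside (the drum's origin), with a D-shaped socket 10 mm deep, 30 mm in diameter, flat 6 mm from the axis on the spout's side (-x); in its end a funnel leads to a 10 mm bore for the pin, 30 mm deep in all. The drum drops over the key only when the spout points where the key's flat faces, within about 0.15 rad; else it rests on the key, 9 mm too high, centred by the pin.
- cap_top (a point): Centre of the cap's flat top, 62 mm above the drum's underside.
- tab_a_top (a point): Top centre of snap tab a, above the spout, 22.5 mm from the drum's axis (towards the drum's -x). Each tab is a white pad 10 mm (radial) x 14.5 mm standing 5 mm above the flat cap; it sinks 4 mm straight down, staying 1 mm proud when engaged. It needs about 4 N, stays where it is left and meets a hard stop when engaged.
- tab_b_top (a point): Top centre of snap tab b, like tab a, 120 degrees counter-clockwise (from above) round the cap from tab a.
- tab_c_top (a point): Top centre of snap tab c, like tab a, 120 degrees clockwise (from above) round the cap from tab a.
- tab_a (a joint): Travel of tab a in m: 0 standing up, 0.004 fully engaged.
- tab_b (a joint): Travel of tab b in m: 0 standing up, 0.004 fully engaged.
- tab_c (a joint): Travel of tab c in m: 0 standing up, 0.004 fully engaged.
- canister: Closed green plastic fish food canister, 71 mm in diameter, 104 mm high, standing; origin at the centre of its underside. To be left alone.
- dish: Small white ceramic dish, 100 mm in diameter, 22 mm high; origin at the centre of its underside. To be left alone.
- tongs: Stainless feeding tongs lying flat on the shelf's far side, about 220 mm long, 30 mm wide, 12 mm high; origin at mid length on the shelf, x along their length. To be left alone.
There are look-alikes about, which are no part of the job. Leave any red look-alike of the drum alone. Leave any yellow look-alike of the feeder alone.

How it is judged:
By the outcome, as a careful person would: the job done as asked, in the order asked, and still so for the second after the job is handed in, with the robot touching nothing.
It also fails if it takes over 64 s, if anything falls off the work surface, if the arm or the gripper's body presses on something with over 40 N, if the wrist force passes 120 N, or if a joint passes its speed limit or range.

## Working session

There is one attempt and no reset: what is moved stays moved. The work goes in short steps, Python scripts to look and compute and a tool call to move; the robot and the scene stay as the last step left them, time stands still between calls to the robot, and variables do not carry over. Pictures are saved under pics/ and viewed, at most 10 in all, crops included, and the job is handed in when it is done.

Besides the shell and the picture viewer there is one more tool, called after "Call:" in YAML: its name, and indented under it one key for each argument. step_arm: Moves the arm, as the interface text tells. Its arguments: {"type":"object","properties":{"motion":{"type":"array","items":{"type":"number"}},"grip_force":{"type":"number"}},"required":["motion"]}

```bash
mkdir -p pics; ls; python3 - <<'E'
from cell import readout, eyes, arm
import cv2,numpy as np
print(readout.state()); print(arm.grip_point_offset)
ims=[]
for n in("scene","top"):
    p,d=eyes.read_camera(n); np.savez(f"pics/{n}.npz",p=p,d=d,**eyes.camera_model(n)); cv2.imwrite(f"pics/{n}.png",p)
E
```

```text
pics
{'t': 0.0, 'qpos': array([-1.33208533e+00,  8.79669788e-02,  1.37230351e+00,  1.08184427e-05,
        1.68358531e+00, -1.03086781e-01]), 'qvel': array([ 0.00093252,  0.00017672,  0.00037233, -0.00081207,  0.00060862,
       -0.00077528]), 'joint_efforts': array([ 1.16601809e-04, -3.51868701e+01, -3.13271928e+01, -1.89007428e-04,
        1.07092172e-02,  4.89131828e-07]), 'eef_pos': array([ 0.18423482, -0.51768617,  0.23010759]), 'tool_rot': array([-3.13934263e+00, -2.43582893e-04,  3.41798711e-01]), 'contact_force': array([-0.0735028 , -0.73171535,  1.10891746]), 'wrist_torque': array([-0.06267911,  0.00239855, -0.01841016]), 'finger_force': 0.0, 'gripper_width': 0.08552211328997256}
0.0187
```

View pics/top.png

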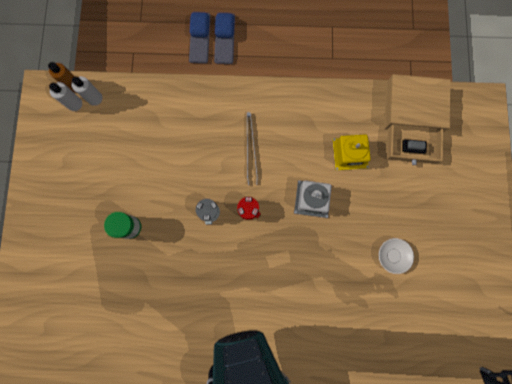

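View pics/scene.png

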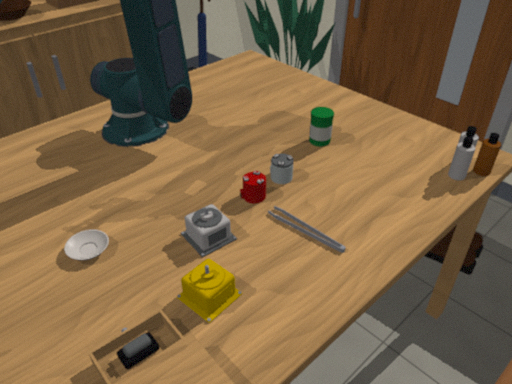

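The top view shows the grey drum near (207,210), the red look-alike at (249,208) and the feeder at (314,198). In the scene view they are at (282,169), (254,187) and (208,228).

```bash
cat > h.py <<'E'
import numpy as np,cv2
def cloud(p,d,m):
    v,u=np.mgrid[:d.shape[0],:d.shape[1]]
    c=np.stack([(u-m["cx"])/m["fx"]*d,(v-m["cy"])/m["fy"]*d,d],-1)
    X=(c-m["t"])@m["R"]; X[d<=0]=np.nan
    return X
def circ(P):
    A=np.c_[2*P,np.ones(len(P))]; s=np.linalg.lstsq(A,(P**2).sum(1),rcond=None)[0]
    return s[:2],np.sqrt(s[2]+s[0]**2+s[1]**2)
E
python3 - <<'E'
from h import *
f=np.load("pics/top.npz");X=cloud(f['p'],f['d'],f)
for n,(u,v) in dict(drum=(207,210),red=(249,208),feeder=(314,198),can=(122,225),yel=(352,152),dish=(396,256)).items():
    w=X[v-25:v+26,u-25:u+26].reshape(-1,3); z=np.nanpercentile(w[:,2],99)
    s=w[(w[:,2]>.045)&(w[:,2]<.12)] if n!='dish' else w[w[:,2]>.01]
    print(n,X[v,u].round(3),z.round(3),len(s),(s.min(0)+s.max(0))[:2].round(4)/2,np.ptp(s,0).round(3), s[s[:,2]>.058].mean(0).round(4))
def crop(u,v,r,k): return cv2.resize(f['p'][v-r:v+r,u-r:u+r],None,fx=k,fy=k,interpolation=cv2.INTER_CUBIC)
cv2.imwrite("pics/c1.png",np.hstack([crop(207,210,22,9),crop(314,198,22,9)]))
E
```

```text
drum [0.518 0.15  0.061] 0.067 402 [0.51895 0.15325] [0.061 0.061 0.026] [0.5193 0.1524 0.0625]
red [0.527 0.035 0.065] 0.067 393 [0.528   0.03895] [0.06  0.059 0.025] [0.5281 0.0385 0.0626]
feeder [ 0.56  -0.145  0.064] 0.074 865 [ 0.5655 -0.1482] [0.087 0.086 0.051] [ 0.5645 -0.1481  0.0642]
can [0.468 0.366 0.104] 0.106 719 [0.46755 0.37945] [0.069 0.07  0.063] [0.4669 0.375  0.0989]
yel [ 0.694 -0.251  0.067] 0.075 833 [ 0.70685 -0.26165] [0.088 0.086 0.051] [ 0.7058 -0.2605  0.0644]
dish [ 0.408 -0.39   0.004] 0.024 648 [ 0.4078  -0.38345] [0.095 0.098 0.016] [nan nan nan]<stdin>:6: RuntimeWarning: Mean of empty slice.
  ret = um.true_divide(
```

View pics/c1.png

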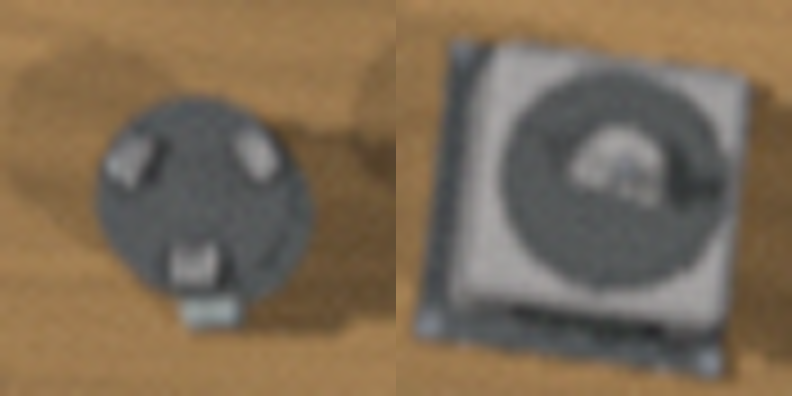

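Crop: the drum cap is centred near (203,200) on the left, tab a at (195,262) and the spout at (210,312). On the right, the key's flat runs from (572,178) to (660,205), so it faces about pi-0.3 in world yaw. I'm going closer with the wrist camera.

```bash
cat >> h.py <<'E'
def go(s,p,yaw):
    from scipy.spatial.transform import Rotation as Ro
    R=Ro.from_euler('xyz',s["tool_rot"]); T=Ro.from_euler('xyz',[np.pi,0,yaw])
    print("rot",((R.inv()*T).as_rotvec()/2/np.pi).round(4),"shift",(R.inv().apply(np.array(p)-s["eef_pos"])/.5).round(4), "pose",s["eef_pos"].round(4),s["tool_rot"].round(3))
E
python3 - <<'E'
from h import *
from cell import readout,eyes
s=readout.state(); m=eyes.camera_model("wrist")
from scipy.spatial.transform import Rotation as Ro
R=Ro.from_euler('xyz',s["tool_rot"]).as_matrix()
print(m["fx"],m["cx"],m["cy"],"cam in tool",R.T@(-m["R"].T@m["t"]-s["eef_pos"]),"axes",(m["R"]@R).round(3))
go(s,[.48,.153,.22],1.571)
E
```

```text
334.22666695706283 256.10981496066074 193.19405942988982 cam in tool [ 0.07084154 -0.00028093 -0.14293577] axes [[ 0.001  1.    -0.001]
 [-0.959  0.001 -0.282]
 [-0.282  0.001  0.959]]
rot [-0.0003 -0.0002 -0.1956] shift [ 1.007  -1.0655  0.0229] pose [ 0.1842 -0.5177  0.2302] [-3.14  -0.     0.342]
```

Call:
step_arm:
  motion: [0,0,-0.195,0.68,-0.72,0.015,0,0,0,-0.195,0.68,-0.72,0.015,0,0,0,-0.195,0.68,-0.72,0.015,0,0,0,-0.195,0.68,-0.72,0.015,0,0,0,-0.195,0.68,-0.72,0.015,0,0,0,-0.195,0.68,-0.72,0.015,0,0,0,-0.195,0.68,-0.72,0.015,0,0,0,-0.195,0.68,-0.72,0.015,0,0,0,-0.195,0.68,-0.72,0.015,0,0,0,-0.195,0.68,-0.72,0.015,0]

```text
t: 1.1
eef_pos: [0.3842, -0.0628, 0.2235]
tool_rot: [3.141, 0.0, 1.568]
contact_force: [0.1, -0.7, -1.0]
gripper_width: -0.0
finger_force: 0.0
```

```bash
python3 - <<'E'
from h import *
from cell import readout
go(readout.state(),[.519,.17,.2],1.571)
E
```

```text
rot [ 0.      0.     -0.0005] shift [0.4663 0.2684 0.0472] pose [ 0.3842 -0.0628  0.2235] [3.141 0.    1.568]
```

Call:
step_arm:
  motion: [0,0,0,0.466,0.268,0.047,0,0,0,0,0.466,0.268,0.047,0,0,0,0,0.466,0.268,0.047,0,0,0,0,0.466,0.268,0.047,0,0,0,0,0.466,0.268,0.047,0,0,0,0,0.466,0.268,0.047,0,0,0,0,0.466,0.268,0.047,0,0,0,0,0.466,0.268,0.047,0]

```text
t: 1.9
eef_pos: [0.5184, 0.1672, 0.1995]
tool_rot: [-3.14, 0.001, 1.568]
contact_force: [0.9, -0.2, -0.1]
gripper_width: 0.0005
finger_force: 0.0
```

```bash
python3 - <<'E'
from h import *
from cell import readout,eyes
s=readout.state(); m=eyes.camera_model("wrist"); p,d=eyes.read_camera("wrist")
np.savez("pics/w1.npz",p=p,d=d,**m); cv2.imwrite("pics/w1.png",p)
print(s["eef_pos"],s["tool_rot"]); X=cloud(p,d,m)
w=X.reshape(-1,3); near=np.hypot(w[:,0]-.519,w[:,1]-.153)<.045
for lo,hi in((.050,.0585),(.0600,.0635),(.0645,.075)):
    k=near&(w[:,2]>lo)&(w[:,2]<hi); print(lo,k.sum(),w[k].mean(0).round(4))
cap=w[near&(w[:,2]>.059)]; h=cv2.convexHull((cap[:,:2]).astype(np.float32))[:,0]; print("rim",circ(h))
tm=(near&(w[:,2]>.0645)).reshape(d.shape).astype(np.uint8)
n,l,st,_=cv2.connectedComponentsWithStats(tm)
for i in range(1,n):
    if st[i,4]>30: q=X[l==i]; print("tab",st[i],q.mean(0).round(4),cv2.minAreaRect((q[:,:2]*1000).astype(np.float32)))
E
```

```text
[0.51840769 0.1672358  0.19949337] [-3.13974223e+00  1.16785145e-03  1.56770353e+00]
0.05 104 [0.5199 0.1792 0.0541]
0.06 2806 [0.52   0.1542 0.0624]
0.0645 584 [0.5201 0.1537 0.0672]
rim (array([0.51868973, 0.16208037]), np.float64(0.03937164518593583))
tab [262 168  19  16 196] [0.53   0.1733 0.0673] ((530.0736694335938, 173.06349182128906), (10.43009090423584, 14.214229583740234), 64.06214904785156)
tab [227 191  13  18 188] [0.4976 0.152  0.0673] ((497.555419921875, 151.3364715576172), (10.073700904846191, 15.24361801147461), 3.6592772006988525)
tab [264 210  19  17 185] [0.5322 0.1347 0.0674] ((532.3958129882812, 134.14230346679688), (14.543960571289062, 10.279086112976074), 31.326847076416016)
tab [   94   237   337   147 29149] [0.5189 0.1769 0.263 ] ((518.4898071289062, 170.9403533935547), (31.190759658813477, 80.93467712402344), 89.33452606201172)
```

View pics/w1.png

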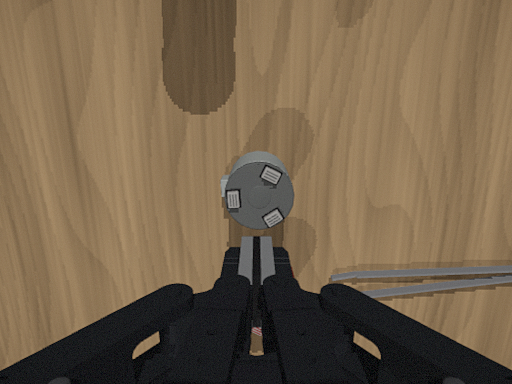

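The wrist view puts the drum cap at (260,195) with tab a at (233,200), c at (271,175) and b at (273,218). The fit is consistent: centre (0.520, 0.1533), spout yaw pi+0.06. Next I press tab a.

```bash
python3 - <<'E'
from h import *
from cell import readout
s=readout.state()
for p in([.4975,.152,.064],[.5323,.1346,.064],[.530,.1734,.064]): go(s,p,1.571)
E
```

```text
rot [-0.0002  0.0002 -0.0007] shift [-0.0292 -0.0414  0.272 ] pose [0.5184 0.1667 0.2   ] [-3.141e+00  1.000e-03  1.567e+00]
rot [-0.0002  0.0002 -0.0007] shift [-0.0637  0.0284  0.272 ] pose [0.5184 0.1667 0.2   ] [-3.141e+00  1.000e-03  1.567e+00]
rot [-0.0002  0.0002 -0.0007] shift [0.0138 0.0234 0.2719] pose [0.5184 0.1667 0.2   ] [-3.141e+00  1.000e-03  1.567e+00]
```

Call:
step_arm:
  motion: [0,0,0,-0.029,-0.041,0.09,0,0,0,0,-0.029,-0.041,0.18,0,0,0,0,-0.029,-0.041,0.25,0,0,0,0,-0.029,-0.041,0.25,0,0,0,0,-0.029,-0.041,0.26,0,0,0,0,-0.029,-0.041,0.264,0,0,0,0,-0.029,-0.041,0.267,0,0,0,0,-0.029,-0.041,0.27,0,0,0,0,-0.029,-0.041,0.272,0,0,0,0,-0.029,-0.041,0.272,0]

```text
t: 2.95
eef_pos: [0.4995, 0.1532, 0.0657]
tool_rot: [3.139, -0.0, 1.567]
contact_force: [-0.2, -0.3, 4.2]
gripper_width: -0.0001
finger_force: 2.0
```

Call:
step_arm:
  motion: [0,0,0,-0.002,0,0.002,0,0,0,0,-0.002,0,0.004,0,0,0,0,-0.002,0,0.006,0,0,0,0,-0.002,0,0.006,0]

```text
t: 3.35
eef_pos: [0.4994, 0.1529, 0.0629]
tool_rot: [3.139, -0.002, 1.567]
contact_force: [-0.4, 2.0, 8.3]
gripper_width: 0.0001
finger_force: 4.2
```

Call:
step_arm:
  motion: [0,0,0,0,0,0.002,0,0,0,0,0,0,0.003,0,0,0,0,0,0,0.004,0,0,0,0,0,0,0.004,0]

```text
t: 3.75
eef_pos: [0.4996, 0.153, 0.0628]
tool_rot: [3.138, -0.002, 1.567]
contact_force: [-3.8, 0.4, 17.0]
gripper_width: -0.0001
finger_force: 8.3
```

Call:
step_arm:
  motion: [0,0,0,0,0,-0.03,0,0,0,0,-0.037,0.066,-0.03,0,0,0,0,-0.037,0.066,-0.03,0,0,0,0,-0.037,0.066,-0.016,0,0,0,0,-0.037,0.066,-0.01,0,0,0,0,-0.037,0.066,-0.007,0,0,0,0,-0.037,0.066,-0.004,0,0,0,0,-0.037,0.066,-0.002,0,0,0,0,-0.037,0.066,0,0,0,0,0,-0.037,0.066,0,0]

```text
t: 4.75
eef_pos: [0.5318, 0.133, 0.0628]
tool_rot: [3.138, 0.002, 1.568]
contact_force: [-2.6, -3.6, 16.5]
gripper_width: -0.0001
finger_force: 8.0
```

Call:
step_arm:
  motion: [0,0,0,0,0,0.001,0,0,0,0,0,0,0.001,0]

```text
t: 4.95
eef_pos: [0.532, 0.1329, 0.0628]
tool_rot: [3.138, 0.002, 1.568]
contact_force: [-4.6, -3.7, 18.3]
gripper_width: 0.0
finger_force: 8.7
```

Call:
step_arm:
  motion: [0,0,0,0,0,-0.03,0,0,0,0,0.078,-0.004,-0.03,0,0,0,0,0.078,-0.004,-0.03,0,0,0,0,0.078,-0.004,-0.016,0,0,0,0,0.078,-0.004,-0.01,0,0,0,0,0.078,-0.004,-0.007,0,0,0,0,0.078,-0.004,-0.004,0,0,0,0,0.078,-0.004,-0.002,0,0,0,0,0.078,-0.004,0,0,0,0,0,0.078,-0.004,0,0]

```text
t: 5.95
eef_pos: [0.5305, 0.1735, 0.0628]
tool_rot: [3.138, -0.004, 1.566]
contact_force: [-4.7, 3.0, 17.5]
gripper_width: -0.0004
finger_force: 8.7
```

Call:
step_arm:
  motion: [0,0,0,0,0,-0.05,0,0,0,0,-0.013,-0.023,-0.14,85,0,0,0,-0.013,-0.023,-0.23,85,0,0,0,-0.013,-0.023,-0.28,85,0,0,0,-0.013,-0.023,-0.28,85,0,0,0,-0.013,-0.023,-0.28,85]

```text
t: 6.55
eef_pos: [0.5176, 0.1651, 0.1981]
tool_rot: [-3.141, 0.001, 1.566]
contact_force: [0.0, -0.2, -1.1]
gripper_width: 0.0724
finger_force: 0.0
```

```bash
python3 - <<'E'
from h import *
from cell import readout,eyes
s=readout.state(); m=eyes.camera_model("wrist"); p,d=eyes.read_camera("wrist")
cv2.imwrite("pics/w2.png",p); X=cloud(p,d,m)
u0=X[:,:,2]; near=np.hypot(X[...,0]-.520,X[...,1]-.1533)<.030
print("heights>.0645:",(near&(u0>.0645)&(u0<.08)).sum(), "cap", np.nanmedian(u0[near&(u0>.055)&(u0<.08)]))
lab=[]
hsv=cv2.cvtColor(p,cv2.COLOR_BGR2GRAY); print(np.percentile(hsv[near],[10,50,90]))
tm=(near&(hsv>np.median(hsv[near])+25)&(u0>.055)).astype(np.uint8); n,l,st,_=cv2.connectedComponentsWithStats(tm)
for i in range(1,n):
    if st[i,4]>60: q=X[l==i]; print(st[i],q.mean(0).round(4),np.percentile(q[:,2],[10,50,90]).round(4))
E
```

```text
heights>.0645: 52 cap 0.06264988810911065
[19. 30. 92.]
[ 227  160   68   67 3141] [0.5214 0.1545 0.0626] [0.0617 0.0626 0.0636]
[227 189  13  16 185] [0.4968 0.152  0.0634] [0.0626 0.0634 0.0642]
```

Call:
step_arm:
  motion: [0,0,0,-0.024,0.005,0.05,85,0,0,0,-0.024,0.005,0.1,85,0,0,0,-0.024,0.005,0.18,85,0,0,0,-0.024,0.005,0.24,85,0,0,0,-0.024,0.005,0.28,85,0,0,0,-0.024,0.005,0.32,85,0,0,0,-0.024,0.005,0.34,85,0,0,0,-0.024,0.005,0.34,85]

```text
t: 7.4
eef_pos: [0.5176, 0.1532, 0.0251]
tool_rot: [-3.134, 0.002, 1.567]
contact_force: [-0.3, -0.3, -0.9]
gripper_width: 0.0851
finger_force: 0.0
```

Call:
step_arm:
  motion: [0,0,0,0,0,0,55,0,0,0,0,0,0,55,0,0,0,0,0,0,55,0,0,0,0,0,0,55,0,0,0,0,0,0,55,0,0,0,0,0,0,55,0,0,0,0,0,0,55]
  grip_force: 30

```text
t: 8.1
eef_pos: [0.5212, 0.154, 0.03]
tool_rot: [3.139, -0.0, 1.567]
contact_force: [0.4, -0.0, 6.0]
gripper_width: 0.0608
finger_force: 34.0
```

Call:
step_arm:
  motion: [0,0,0,0,0,-0.05,55,0,0,0,0,0,-0.13,55,0,0,0,0,0,-0.2,55,0,0,0,0,0,-0.26,55,0,0,0,-0.05,0.01,-0.26,55,0,0,0,-0.12,0.02,-0.26,55,0,0,0,-0.2,0.03,-0.26,55,0,0,0,-0.28,0.04,-0.26,55,0,0,0,-0.36,0.05,-0.26,55,0,0,0,-0.44,0.06,-0.26,55]

```text
t: 9.1
eef_pos: [0.5487, -0.0675, 0.1575]
tool_rot: [-3.139, -0.001, 1.567]
contact_force: [0.0, 0.2, -0.9]
gripper_width: 0.061
finger_force: 33.5
```

Call:
step_arm:
  motion: [0,0,0,-0.08,0.005,0,55,0,0,0,-0.16,0.01,0,55,0,0,0,-0.24,0.018,0,55,0,0,0,-0.31,0.024,0,55,0,0,0,-0.35,0.028,0,55,0,0,0,-0.358,0.028,0,55,0,0,0,-0.358,0.028,0,55,0,0,0,-0.358,0.028,0,55]

```text
t: 9.9
eef_pos: [0.5628, -0.2436, 0.1586]
tool_rot: [-3.141, -0.001, 1.569]
contact_force: [-0.2, 0.7, -1.6]
gripper_width: 0.0613
finger_force: 33.5
```

```bash
python3 - <<'E'
from h import *
from cell import readout,eyes
s=readout.state(); m=eyes.camera_model("wrist"); p,d=eyes.read_camera("wrist")
np.savez("pics/w3.npz",p=p,d=d,**m); cv2.imwrite("pics/w3.png",p)
print(s["t"],s["eef_pos"],s["tool_rot"],s["contact_force"],s["gripper_width"]); X=cloud(p,d,m)
z=X[...,2]; near=np.hypot(X[...,0]-.5645,X[...,1]+.148)<.06
k=near&(z>.0705)&(z<.0785); q=X[k]; n,l,st,_=cv2.connectedComponentsWithStats(k.astype(np.uint8))
print("key pix",k.sum(),q.mean(0).round(4))
h=cv2.convexHull((q[:,:2]*1000).astype(np.float32))[:,0]; print("minrect",cv2.minAreaRect(h)); print(h.round(1).tolist())
k2=near&(z>.078)&(z<.1); print("pin",k2.sum(),X[k2].mean(0).round(4), X[near&(z>.088)].round(4).mean(0))
E
```

```text
9.9 [ 0.56282396 -0.24358868  0.15855433] [-3.14100115e+00 -1.24072769e-03  1.56851289e+00] [-0.22052977  0.73425399 -1.57395145] 0.0612549930516058
key pix 997 [ 0.5696 -0.1506  0.0744]
minrect ((570.0743408203125, -150.7032928466797), (27.935806274414062, 18.81499671936035), 75.71509552001953)
[[579.2999877929688, -148.8000030517578], [579.2999877929688, -147.0], [579.2000122070312, -145.89999389648438], [578.4000244140625, -143.6999969482422], [577.2000122070312, -141.8000030517578], [576.5, -140.8000030517578], [574.0999755859375, -138.3000030517578], [572.0999755859375, -137.3000030517578], [570.9000244140625, -136.60000610351562], [569.0, -136.0], [566.5, -136.0], [564.5999755859375, -136.1999969482422], [564.0, -137.3000030517578], [560.9000244140625, -148.8000030517578], [560.2000122070312, -151.1999969482422], [558.2999877929688, -159.0], [558.2000122070312, -159.5], [558.2000122070312, -161.3000030517578], [559.5, -162.0], [560.7999877929688, -162.60000610351562], [562.7999877929688, -163.3000030517578], [564.7000122070312, -163.3000030517578], [566.5999755859375, -163.3000030517578], [568.5999755859375, -163.3000030517578], [570.5, -162.6999969482422], [571.7000122070312, -162.10000610351562], [573.0999755859375, -161.39999389648438], [573.7000122070312, -160.8000030517578], [576.7999877929688, -157.89999389648438], [577.5, -157.1999969482422], [578.7000122070312, -154.8000030517578], [579.2999877929688, -152.5]]
pin 178 [ 0.5657 -0.1501  0.0914] [ 0.5657     -0.14973544  0.09244114]
```

View pics/w3.png

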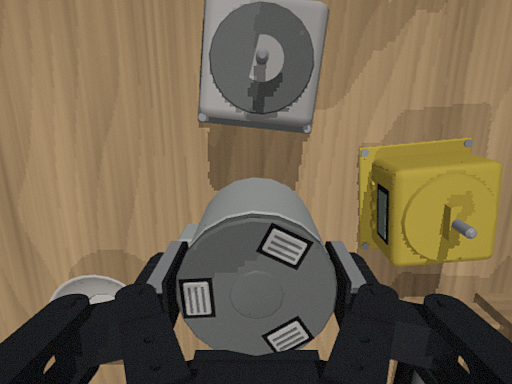

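The wrist view shows the key at (265,57) with its pin at (262,57). The held drum has tabs a, c and b engaged at (197,297), (284,246) and (288,337). The key flat faces pi-0.255 and the axis is at (0.5657, -0.1498). Next, the drum's pose in hand.

```bash
python3 - <<'E'
from h import *
from cell import readout
f=np.load("pics/w3.npz");X=cloud(f['p'],f['d'],f);g=cv2.cvtColor(f['p'],cv2.COLOR_BGR2GRAY)
P=[]
for u,v in((197,297),(284,246),(288,337)):
    m=np.zeros(g.shape,bool); m[v-24:v+25,u-28:u+29]=1
    k=(m&(g>140)).astype(np.uint8); n,l,st,_=cv2.connectedComponentsWithStats(cv2.morphologyEx(k,cv2.MORPH_CLOSE,np.ones((5,5))))
    i=1+st[1:,4].argmax(); q=X[l==i]; r=cv2.minAreaRect((q[:,:2]*1000).astype(np.float32)); P.append(r[0]); print(st[i],r,np.nanmedian(q[:,2]))
P=np.array(P)/1000;c=P.mean(0);dv=P-c
print("c",c,"r",np.linalg.norm(dv,axis=1),"ang-pi", np.degrees(np.arctan2(dv[:,1],dv[:,0]))%360-180-np.array([0,-120,120]))
go(readout.state(),[.5657,-.1498,.158],1.567-.315)
E
```

```text
[184 282  27  33 726] ((539.7454833984375, -245.640625), (8.938666343688965, 14.485048294067383), 2.67130184173584) 0.19204978454237057
[263 229  44  35 840] ((572.2450561523438, -224.46783447265625), (9.321632385253906, 13.679082870483398), 61.69234848022461) 0.19203503759766768
[268 322  40  29 648] ((573.857421875, -262.49334716796875), (13.78779125213623, 9.127974510192871), 28.903764724731445) 0.19195455669961484
c [ 0.56194932 -0.2442006 ] r [0.02225048 0.02225723 0.02182722] ang-pi [3.7107028  2.44632436 3.06308119]
rot [-0.0001 -0.0001  0.0505] shift [0.1873 0.0052 0.0017] pose [ 0.563  -0.2435  0.1588] [-3.141e+00 -1.000e-03  1.569e+00]
```

Call:
step_arm:
  motion: [0,0,0.02,0.05,0.003,0,55,0,0,0.04,0.11,0.006,0,55,0,0,0.049,0.16,0.006,0,55,0,0,0.049,0.188,0.006,0,55,0,0,0.049,0.188,0.006,0,55,0,0,0.049,0.188,0.006,0,55,0,0,0.049,0.188,0.006,0,55]

```text
t: 10.65
eef_pos: [0.5662, -0.1522, 0.1589]
tool_rot: [3.141, 0.001, 1.259]
contact_force: [0.3, -0.7, -1.5]
gripper_width: 0.0612
finger_force: 33.4
```

```bash
python3 - <<'E'
from h import *
from cell import readout
s=readout.state();print(s['contact_force'],s['wrist_torque'])
go(s,[.5663,-.1495,.128],1.569-.309)
E
```

```text
[ 0.34264333 -0.70129396 -1.52121872] [-0.00273189  0.03239632 -0.02015037]
rot [ 0.0001  0.0001 -0.0002] shift [ 0.0052 -0.0014  0.0618] pose [ 0.5662 -0.1522  0.1589] [3.141e+00 1.000e-03 1.259e+00]
```

Call:
step_arm:
  motion: [0,0,0,0.005,-0.001,0.02,55,0,0,0,0.005,-0.001,0.05,55,0,0,0,0.005,-0.001,0.07,55,0,0,0,0.005,-0.001,0.08,55,0,0,0,0.005,-0.001,0.09,55,0,0,0,0.005,-0.001,0.094,55,0,0,0,0.005,-0.001,0.094,55,0,0,0,0.005,-0.001,0.094,55]

```text
t: 11.45
eef_pos: [0.5668, -0.1488, 0.1124]
tool_rot: [3.141, 0.0, 1.259]
contact_force: [0.3, -0.1, -1.3]
gripper_width: 0.0615
finger_force: 33.4
```

Pin is in without contact. I lower slowly towards the key.

Call:
step_arm:
  motion: [0,0,0,-0.001,0,0.006,55,0,0,0,-0.001,0,0.01,55,0,0,0,-0.001,0,0.014,55,0,0,0,-0.001,0,0.018,55,0,0,0,-0.001,0,0.02,55,0,0,0,-0.001,0,0.02,55]

```text
t: 12.05
eef_pos: [0.5662, -0.1491, 0.1015]
tool_rot: [-3.141, 0.0, 1.259]
contact_force: [0.5, 1.1, -1.4]
gripper_width: 0.0612
finger_force: 33.4
```

Below key-top height (underside about 0.0715) with no load: the socket has found the key. I continue down.

Call:
step_arm:
  motion: [0,0,0,0,0,0.004,55,0,0,0,0,0,0.008,55,0,0,0,0,0,0.011,55,0,0,0,0,0,0.014,55,0,0,0,0,0,0.016,55,0,0,0,0,0,0.016,55]

```text
t: 12.65
eef_pos: [0.5663, -0.1492, 0.095]
tool_rot: [3.141, 0.0, 1.259]
contact_force: [-3.0, 0.5, 5.9]
gripper_width: 0.0612
finger_force: 33.9
```

Call:
step_arm:
  motion: [0,0,0,0,0,-0.003,55,0,0,0,0,0,-0.003,70,0,0,0,0,0,-0.003,85,0,0,0,0,0,-0.003,85,0,0,0,0,0,-0.003,85,0,0,0,0,0,-0.003,85]

```text
t: 13.25
eef_pos: [0.5663, -0.1492, 0.0952]
tool_rot: [-3.142, 0.0, 1.259]
contact_force: [0.6, -0.6, 0.4]
gripper_width: 0.0846
finger_force: 0.0
```

Call:
step_arm:
  motion: [0,0,0,0,0,-0.03,85,0,0,0,0,0,-0.08,85,0,0,0,0,0,-0.16,85,0,0,0,0,0,-0.22,85,0,0,0,0.03,0,-0.26,85,0,0,0,0.03,0,-0.26,85,0,0,0,0.03,0,-0.26,85]

```text
t: 13.95
eef_pos: [0.571, -0.1351, 0.2259]
tool_rot: [3.14, 0.001, 1.26]
contact_force: [-1.0, -0.1, 0.1]
gripper_width: 0.0847
finger_force: 0.0
```

```bash
python3 - <<'E'
from h import *
from cell import readout,eyes
s=readout.state(); m=eyes.camera_model("wrist"); p,d=eyes.read_camera("wrist")
q,_=eyes.read_camera("scene")
X=cloud(p,d,m); z=X[...,2]
r=np.hypot(X[...,0]-.5657,X[...,1]+.1498)
print(s["eef_pos"],"cap z",np.nanmedian(z[r<.012]),"tabs ring",np.nanpercentile(z[(r>.018)&(r<.027)],[5,50,95,99]))
cv2.imwrite("pics/w4.png",np.hstack([p[60:360,106:406],cv2.resize(q[100:300,150:350],(300,300))]))
E
```

```text
[ 0.57099994 -0.13506384  0.22590584] cap z 0.12799045511364104 tabs ring [0.12669944 0.12895299 0.30901916 0.30995667]
```

View pics/w4.png

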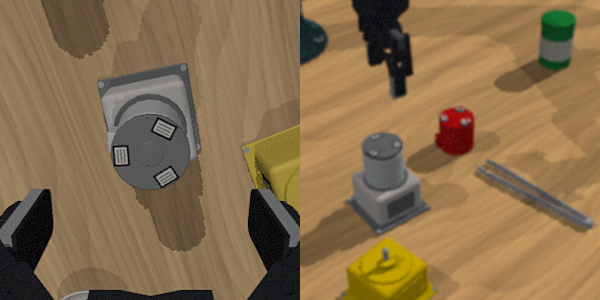

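The drum sits on the feeder at (150,152) with the cap at 0.128 m, against 0.127 m expected when home. All tabs are down and everything else is undisturbed.

```bash
python3 -c "
from cell import arm
print(arm.job_done())"
```

```text
the job is handed in; nothing more can be done
None
```

All three tabs were pressed to their hard stops, and the drum was set over the key already aligned, so it dropped home without turning; it is released, nothing else was moved, and the job is handed in at about 14 s.

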